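# Unlock the stock cage at the packing bench

## Robot

A 6-joint arm with a two-finger parallel gripper is mounted at the origin on the work surface. World frame = base frame: x ahead of the robot, y to its left, z up, the work surface at z = 0. Lengths are in m, angles in degrees, forces in N, time in s.
With the tool pointing down it reaches from about 0.25 to 0.725 m from the base axis. Payload 9.7 kg.
Tool frame: the origin (TCP) lies midway between the tips of the shut fingers; the grasp point (between the pads) lies 19 mm behind it; z points along the fingers, y is the direction in which the jaws open and shut (so a half turn about z gives the same grasp; the last joint's range is limited). The gripper opens to 85 mm and grips with 20 to 120 N. Pads are 22 mm wide; open, the fingers measure 114 mm over their backs; the gripper's body (76 mm by 85 mm) begins 54 mm behind the grasp point. The pads swing forward as they close: fully open they stand 13 mm farther back than shut.
Start: joints at [74.427, 4.979, 10.078, 95.1, 0, 90], TCP at [0.148, 0.53, 0.231] pointing down, gripper open.
Joint ranges: [-179.16, 179.16], [-48.56, 103.87], [-65.8, 70.77], [-126.05, 130.52], [-82.76, 87.17], [-180, 180]. Speed limits (degrees/s): [127.2, 127.2, 147.25, 180, 180, 180].

## Interface

Orientations are given as [roll, pitch, yaw] about the fixed x, y, z axes, in that order (R = Rz(yaw) Ry(pitch) Rx(roll)).
In Python, from workcell import bot, camera, recognise gives the robot as it stands. The module is installed in compiled form; this text tells all that it offers.
- The arm moves only by the tool apply_moves, never from a script. Its argument "targets" is one flat list of numbers, 7 for each row, row after row: the shift along the world's x, y, z in units of 30 mm (1.0 is 30 mm), then the turn, a rotation vector about the world's x, y, z in units of 6 degrees (1.0 is 6 degrees), then the opening, from 0 (shut) to 1 (fully open). A call has 1 to 5 rows; each row is the pose to reach, as a shift and turn from the pose commanded when the call began; what a row does not reach only later rows make up. A row lasts 1/10 s, in which the tool goes at most 50 mm and 8.59 degrees, less where a joint would pass 70% of its speed; a pose out of reach is approached as far as the arm can. A call with a gripper value outside its range is refused whole. The fingers move at their own pace and stop on an object; "newtons" is the grip in N (left out, the last holds). Time passes only in rows, so rows that repeat a pose let the fingers close. It gives the time, the measured TCP pose, the force and the opening at its end, in the units of the state.
- bot.get_obs(): the state, without advancing time (a new reading comes with each control period).
- camera(name): name is "scene" or "side" or "wrist"; returns a dict with "img" (420x560x3 uint8, red, green, blue), "intrinsics" (3x3 intrinsics, pixels), "k1" (the pictures are not rectified: a ray, as slopes to the right and down, at radius r is drawn at 1 + k1 r^2 times it, then the intrinsics apply), "origin" and "rotation" of the camera in the world. Camera axes: x right, y up, looking along -z (the intrinsics and any distortion apply to the point x, -y, -z); pixel columns grow to the right and rows downward; lengths in m; the calibration is good to about 2 mm. A picture is of the moment at which its call begins. There is no depth.
- bot.job_done(): hands the job in, once; it reports no verdict.
Trained networks look in the newest picture that a camera, given by its name, has taken for a name from the list of things; names that differ only in an ending like _2 or _b are one class to them, and where a whole thing is asked for, a point or a joint stands for the part that bears it (a point fixed in the world has none). Each returns a list of dicts, best first, with "conf" (0 to 1); they miss things now and then, are a little off and sometimes report something else, mostly with a low value. They report only what shows in the picture. A call takes as long as a camera call.
- recognise(query, camera): "box" ([left, top, right, bottom] in pixels, round what is visible of it).
The state is a dict: "time": time; "q": joint angles; "qd": joint speeds; "joint_efforts": joint torques, N m; "ee_pos": TCP position; "tcp_rot": TCP orientation; "wrist_force": force on the tool from outside, world axes, zero at the start; "torque": the same for the moment, N m; "opening": finger opening in m.
Only numpy, scipy, OpenCV 4.12 (cv2) and the standard library are available. Lean on these libraries where they do the work, as an engineer would, in place of code of your own. Each camera call takes 0.05 s, during which the arm holds its last target.

## Task

Unlock the stock cage: on the release box with the orange safety catch, slide the catch sideways along its track as far as it goes, then press the red button it uncovered fully in and let it come back up. Leave the orange catch open, and do not move the blue catch of the other box, which belongs to another lock.

Things in the scene. Friction and masses are not known exactly. Their poses are not given: they have to be found in the camera images.
- orange_tab (a point): Centre of the upright tab, 36 (x) by 12 (y) by 30 mm high, in the middle of the orange catch's flat plate: 80 (x) by 46 (y) mm, 4 thick, upper face 15 mm below this point, 64 above the bench. z up; the catch opens along this +y, towards the empty track with a dark end bar. Shut, the tab stands above the button. Pinch the tab from above across its 12 mm (fingers closing along y), or push it.
- orange_catch (a joint): How far the orange catch is open, in m: 0 shut, 0.060 fully open against its stop; starts at 0 to 0.008. Held by friction of about 1.5 N plus 6 N per m/s, no spring. It runs on a fixed grey box, 86 (x) by 140 (y) by 45 mm high, turned up to 30 degrees, on two rails along y, 15 mm high, 68 mm apart inside.
- red_button_top (a point): Centre of the top face of the round red button hidden under the shut orange catch: 30 mm across, face 57 mm above the bench, midway between the rails, whose tops are 3 mm higher. Axes as the tab's. Pressed straight down: travel 8 mm, spring 1.3 N rising to 4.7 N fully in, springs back. With the catch fully open its plate edge is 37 mm, the tab's face 54 mm from the button's centre.
- blue_tab (a point): Centre of the tab on the blue catch of the other grey box, the same in shape, size and axes as the orange one. The two boxes may change places. To be left alone.

How it is judged (in metres and radians):
On the way, in this order (a step that is already met when the one before it is completed fails the run):
1. the orange catch is slid open (at least 45 of its 60 mm) (value of joint orange_catch above 0.045 m), for 0.2 s.
2. with the catch open, the red button is pressed in (at least 5 of its 8 mm) (height (world z) of red_button_top below 0.052 m and value of joint orange_catch above 0.045 m), for 0.1 s.
At the end, for the whole second after the job is handed in: The orange catch is left open by at least 45 of its 60 mm, the red button has been pressed and has come back up to within 2.5 mm of its rest height, and the blue catch is within 10 mm of where it started (value of joint orange_catch above 0.045 m and height (world z) of red_button_top above 0.0545 m and distance of blue_tab from where it was at the start of the episode below 0.01 m); the robot touches nothing.
It fails at once if the blue catch is moved by more than 10 mm (distance of blue_tab from where it was at the start of the episode above 0.01 m).
It also fails if it takes over 35 s, if anything falls off the work surface, if the arm or the gripper's body presses on something with over 40 N, if the wrist force passes 120 N, or if a joint passes its speed limit or range.

## Working session

There is one attempt and no reset: what is moved stays moved. The work goes in short steps, Python scripts to look and compute and a tool call to move; the robot and the scene stay as the last step left them, time stands still between calls to the robot, and variables do not carry over. Pictures are saved under pics/ and viewed, and the job is handed in when it is done.

Besides the shell and the picture viewer there is one more tool, called after ">>>" as name(argument=value, ...) on one line, values as JSON. apply_moves: Moves the arm, as the interface text tells. Its arguments: {"type":"object","properties":{"targets":{"type":"array"},"newtons":{"type":"number"}},"required":["targets"]}

```bash
mkdir -p pics; python3 - <<'E'
from workcell import bot,camera,recognise
import cv2,pickle
o=bot.get_obs();print(o)
D={}
for n in("scene","side","wrist"):
    c=camera(n);D[n]=c
    cv2.imwrite(f"pics/a_{n}.png",c["img"][:,:,::-1])
    print(n,c["intrinsics"],c["k1"],c["origin"],c["rotation"])
    for q in("orange_tab","blue_tab","orange_catch"):print(q,recognise(q,n)[:2])
pickle.dump(D,open("a.pkl","wb"))
E
```

```text
{'time': 0.0, 'q': array([7.44255091e+01, 5.00933322e+00, 1.00343506e+01, 9.51003561e+01,
       5.31368529e-05, 9.00003274e+01]), 'qd': array([-0.03414473,  0.04164098, -0.03513228,  0.02851384, -0.00741807,
        0.14326465]), 'joint_efforts': array([-6.24336753e-04, -5.20383990e+01,  4.64810443e+01,  1.62805634e-02,
       -2.86572242e-05, -1.21229695e-05]), 'ee_pos': array([0.14760583, 0.52957583, 0.2305991 ]), 'tcp_rot': array([-1.79924661e+02, -5.27063103e-05,  1.64425182e+02]), 'wrist_force': array([ 0.24472251, -0.1565759 ,  1.08841624]), 'torque': array([0.00526443, 0.00015429, 0.00914831]), 'opening': 0.08549302868649429}
scene [[419.48853727   0.         276.03763275]
 [  0.         419.48853727 206.23465877]
 [  0.           0.           1.        ]] -0.08165759055490916 [0.85081384 0.18297063 0.64274517] [ 35.41000002  -0.36710527 121.22420276]
orange_tab [{'box': [150.2, 182.4, 196.1, 225.2], 'conf': 0.7}]
blue_tab [{'box': [322.3, 257.6, 369.5, 311.2], 'conf': 0.64}]
orange_catch []
side [[529.22959792   0.         279.91725483]
 [  0.         529.22959792 215.42118138]
 [  0.           0.           1.        ]] 0.016744246118002966 [ 0.17552416 -0.44956287  0.6432404 ] [ 46.21458894   0.58535518 -43.19399548]
orange_tab [{'box': [334.5, 254.6, 392.2, 306.5], 'conf': 0.69}]
blue_tab [{'box': [193.1, 157.6, 242.1, 199.2], 'conf': 0.68}]
orange_catch [{'box': [334.2, 257.4, 396.0, 311.4], 'conf': 0.9}]
wrist [[351.00224611   0.         277.43389539]
 [  0.         351.00224611 206.14160434]
 [  0.           0.           1.        ]] 0.021866080000447336 [0.07659928 0.54997954 0.37285333] [-1.69706949e+01  6.53757852e-02  7.43702973e+01]
orange_tab []
blue_tab []
orange_catch []
```

View pics/a_scene.png

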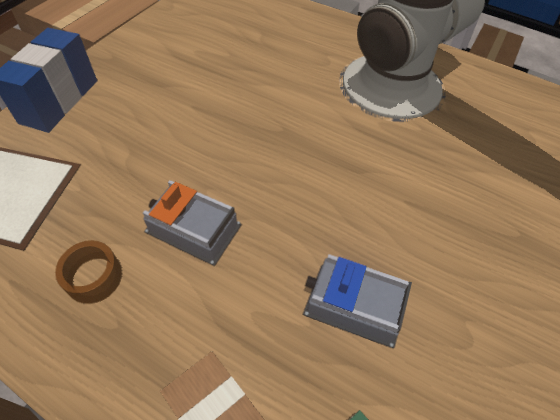

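View pics/a_side.png

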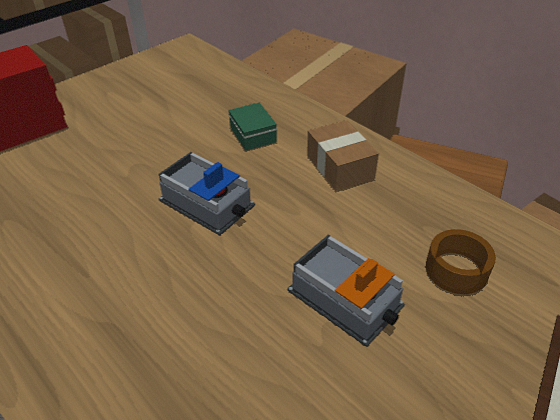

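```bash
cat >h.py <<'E'
import numpy as np,cv2
from scipy.spatial.transform import Rotation as R
from scipy.optimize import minimize
def proj(c,P):
    Rm=R.from_euler('xyz',c["rotation"],degrees=True).as_matrix()
    p=(np.atleast_2d(P)-c["origin"])@Rm
    s=np.c_[p[:,0]/-p[:,2],-p[:,1]/-p[:,2]]
    s=s*(1+c["k1"]*(s**2).sum(1,keepdims=True))
    K=c["intrinsics"];return s@np.diag([K[0,0],K[1,1]])+K[:2,2]
def unproj(c,uv,z):
    K=c["intrinsics"];d=(np.array(uv,float)-K[:2,2])/[K[0,0],K[1,1]];s=d.copy()
    for _ in range(20): s=d/(1+c["k1"]*(s@s))
    v=R.from_euler('xyz',c["rotation"],degrees=True).as_matrix()@np.array([s[0],-s[1],-1])
    o=np.array(c["origin"]);return o+v*(z-o[2])/v[2]
def box(cx,cy,dx,dy,z0,z1):
    return np.array([[cx+a*dx/2,cy+b*dy/2,z] for a in(-1,1) for b in(-1,1) for z in(z0,z1)])
def place(P,x,y,yaw):
    c,s=np.cos(yaw),np.sin(yaw);return np.c_[P[:,0]*c-P[:,1]*s+x,P[:,0]*s+P[:,1]*c+y,P[:,2]]
PLATE=box(0,0,.080,.046,.060,.064);TAB=box(0,0,.036,.012,.064,.094)
def sil(c,p,S=4):
    m=np.zeros((420*S,560*S),np.uint8)
    for B in(PLATE,TAB):
        h=cv2.convexHull((proj(c,place(B,*p))*S+ (S-1)/2).astype(np.float32)).round().astype(np.int32)
        cv2.fillConvexPoly(m,h,1)
    return cv2.resize(m.astype(np.float32),(560,420),interpolation=cv2.INTER_AREA)
def mask(c,col):
    h=cv2.cvtColor(c["img"],cv2.COLOR_RGB2HSV);H,S,V=cv2.split(h)
    m=((H>5)&(H<14)&(S>205)&(V>70)) if col=='o' else ((H>108)&(H<125)&(S>170)&(V>60))
    return m.astype(np.float32)
E
python3 - <<'E'
from h import *;import pickle
D=pickle.load(open("a.pkl","rb"))
for col,bx in(('o',{"scene":(150,182,196,225),"side":(334,254,392,306)}),('b',{"scene":(322,257,369,311),"side":(193,157,242,199)})):
    M={}
    for n,b in bx.items():
        m=mask(D[n],col);w=np.zeros_like(m);w[b[1]-12:b[3]+12,b[0]-12:b[2]+12]=1;M[n]=m*w
        cv2.imwrite(f"pics/m_{col}_{n}.png",M[n]*255);print(n,M[n].sum())
    ctr=[np.argwhere(M[n]>0).mean(0)[::-1] for n in M]
    g=[unproj(D[n],c,.07)[:2] for n,c in zip(M,ctr)];print(g)
    g=np.mean(g,0)
    def cost(p):
        p=[p[0]/1e2,p[1]/1e2,p[2]/10];return sum(abs(sil(D[n],p)-M[n]).sum() for n in M)
    best=None
    for y in np.radians(np.arange(0,360,15)):
        r=minimize(cost,[g[0]*100,g[1]*100,y*10],method='Nelder-Mead',options=dict(initial_simplex=[[g[0]*100+a,g[1]*100+b,y*10+c] for a,b,c in((0,0,0),(1,0,0),(0,1,0),(0,0,1.5))],maxiter=80))
        print(round(np.degrees(y)),r.x[0]/100,r.x[1]/100,np.degrees(r.x[2]/10),r.fun)
E
```

```text
scene 0.0
side 104.0
[array([nan, nan]), array([ 0.57406434, -0.18606204])]
0 nan nan 0.0 104.0
15 nan nan 14.999999999999998 104.0
30 nan nan 29.999999999999996 104.0
45 nan nan 45.0 104.0
60 nan nan 59.99999999999999 104.0
75 nan nan 75.0 104.0
90 nan nan 90.0 104.0
105 nan nan 105.00000000000001 104.0
120 nan nan 119.99999999999999 104.0
135 nan nan 135.0 104.0
150 nan nan 150.0 104.0
165 nan nan 165.0 104.0
180 nan nan 180.0 104.0
195 nan nan 195.0 104.0
210 nan nan 210.00000000000003 104.0
225 nan nan 225.0 104.0
240 nan nan 239.99999999999997 104.0
255 nan nan 255.00000000000003 104.0
270 nan nan 270.0 104.0
285 nan nan 285.0 104.0
300 nan nan 300.0 104.0
315 nan nan 315.0 104.0
330 nan nan 330.0 104.0
345 nan nan 345.0 104.0
scene 215.0
side 457.0
[array([0.58080751, 0.14858674]), array([0.55723082, 0.12978904])]
0 0.5623093775330618 0.1348247438061747 12.02038126848359 1877.1875
15 0.5615105570365073 0.13391339210624287 11.365112549858344 1875.4375
30 0.5619937171313857 0.13438750056674123 12.250421570070339 1869.375
45 0.5614837156727649 0.13536000211801574 12.06371901062070
[... 1066 characters left out ...]
6875
285 0.560670594364676 0.13428658343190986 194.32218895683835 1885.6875
300 0.5617711776202866 0.13422173007163776 371.6845818506979 1871.3125
315 0.5621435908876304 0.1349054916380794 372.29300217887953 1872.625
330 0.5621589829719403 0.1343889237797155 371.00433649695617 1876.0625
345 0.5612793977881256 0.13406036883706832 366.743476407635 1888.0[ WARN:0@0.444] global loadsave.cpp:1063 imwrite_ Unsupported depth image for selected encoder is fallbacked to CV_8U.
<stdin>:8: RuntimeWarning: Mean of empty slice.
  ret = um.true_divide(
h.py:23: RuntimeWarning: invalid value encountered in cast
  h=cv2.convexHull((proj(c,place(B,*p))*S+ (S-1)/2).astype(np.float32)).round().astype(np.int32)
```

```bash
python3 - <<'E'
from h import *;import pickle
D=pickle.load(open("a.pkl","rb"))
for n,pts in(("scene",[(160,210),(172,196),(185,193),(335,290),(345,280),(210,215),(100,150)]),("side",[(350,292),(385,268),(362,276),(372,268),(205,189),(225,187),(212,175),(330,268)])):
    h=cv2.cvtColor(D[n]["img"],cv2.COLOR_RGB2HSV)
    for u,v in pts: print(n,u,v,h[v,u],D[n]["img"][v,u])
a=D["scene"]["img"][170:270,135:255];b=D["side"]["img"][225:350,280:410]
o=np.zeros((600,800,3),np.uint8);a=cv2.resize(a,None,fx=3,fy=3);b=cv2.resize(b,None,fx=3,fy=3)
o[:300,:360]=a;o[:375,370:760]=b;cv2.imwrite("pics/z.png",o[:,:,::-1])
E
```

```text
scene 160 210 [ 11 190 191] [191 101  49]
scene 172 196 [ 12 175 102] [102  60  32]
scene 185 193 [ 11 188 191] [191 102  50]
scene 335 290 [112 168 167] [ 57  87 167]
scene 345 280 [112 168 165] [ 56  86 165]
scene 210 215 [117  17 134] [125 126 134]
scene 100 150 [ 16 111 170] [170 136  96]
side 350 292 [ 15 241 164] [164  85   9]
side 385 268 [ 14 203 166] [166  95  34]
side 362 276 [ 15 239 161] [161  85  10]
side 372 268 [ 15 239 125] [125  68   8]
side 205 189 [108 220 147] [ 20  69 147]
side 225 187 [110 189  54] [14 27 54]
side 212 175 [109 176  81] [25 46 81]
side 330 268 [104  29 116] [103 110 116]
```

View pics/z.png

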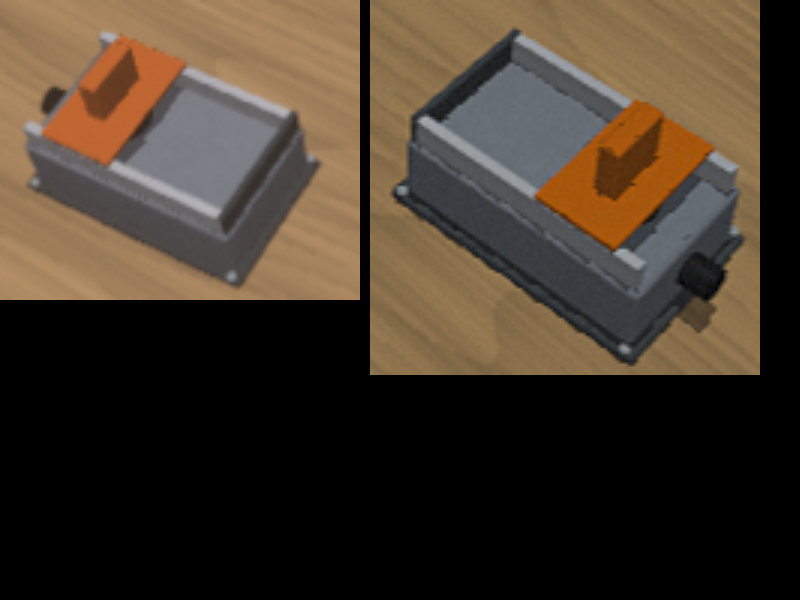

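```bash
cat >>h.py <<'E'
def mask(c,col):
    h=cv2.cvtColor(c["img"],cv2.COLOR_RGB2HSV);H,S,V=cv2.split(h)
    m=((H>7)&(H<18)&(S>150)&(V>50)) if col=='o' else ((H>102)&(H<122)&(S>135)&(V>35))
    return m.astype(np.float32)
def fit(D,bx,col,yaws=range(0,180,20),g=None):
    M={}
    for n,b in bx.items():
        m=mask(D[n],col);w=np.zeros_like(m);w[max(0,int(b[1]-12)):int(b[3]+12),max(0,int(b[0]-12)):int(b[2]+12)]=1;M[n]=m*w
    if g is None: g=np.mean([unproj(D[n],np.argwhere(M[n]>0).mean(0)[::-1],.068)[:2] for n in M],0)
    def cost(p):
        p=[p[0]/1e2,p[1]/1e2,p[2]/10];return sum(abs(sil(D[n],p)-M[n]).sum() for n in M)
    rs=[]
    for y in np.radians(yaws):
        r=minimize(cost,[0,0,0],method='Nelder-Mead',options=dict(initial_simplex=[[g[0]*100+a,g[1]*100+b,y*10+c] for a,b,c in((0,0,0),(1,0,0),(0,1,0),(0,0,1.5))],maxiter=90))
        rs.append((r.fun,r.x[0]/100,r.x[1]/100,np.degrees(r.x[2]/10)))
    return sorted(rs),{n:m.sum() for n,m in M.items()}
E
python3 - <<'E'
from h import *;import pickle
D=pickle.load(open("a.pkl","rb"))
for col,bx in(('o',{"scene":(150,182,196,225),"side":(334,254,392,306)}),('b',{"scene":(322,257,369,311),"side":(193,157,242,199)})):
    for v in (bx,{"scene":bx["scene"]},{"side":bx["side"]}):
        r,s=fit(D,v,col);print(col,s);[print(np.round(x,4)) for x in r[:3]]
E
```

```text
o {'scene': np.float32(1021.0), 'side': np.float32(1516.0)}
[ 1.754375e+02  5.806000e-01 -1.837000e-01  1.845938e+02]
[179.125    0.5806  -0.1836   4.5719]
[179.1875   0.5804  -0.1833   4.5249]
o {'scene': np.float32(1021.0)}
[87.625   0.5813 -0.1834  5.719 ]
[87.9375  0.5807 -0.1833  5.6199]
[88.3125  0.5809 -0.1832  5.403 ]
o {'side': np.float32(1516.0)}
[ 8.581250e+01  5.801000e-01 -1.837000e-01  1.844057e+02]
[86.1875  0.5803 -0.1839  4.8211]
[86.625   0.5803 -0.1834  4.6555]
b {'scene': np.float32(1372.0), 'side': np.float32(944.0)}
[2.351250e+02 5.625000e-01 1.343000e-01 1.901294e+02]
[2.355625e+02 5.623000e-01 1.345000e-01 9.651700e+00]
[2.355625e+02 5.624000e-01 1.345000e-01 9.709400e+00]
b {'scene': np.float32(1372.0)}
[1.4650e+02 5.6330e-01 1.3460e-01 9.7152e+00]
[1.492500e+02 5.624000e-01 1.344000e-01 1.894709e+02]
[1.49375e+02 5.62500e-01 1.34300e-01 9.64450e+00]
b {'side': np.float32(944.0)}
[8.475000e+01 5.612000e-01 1.340000e-01 1.915581e+02]
[85.625   0.5625  0.1342 10.5752]
[8.581250e+01 5.615000e-01 1.339000e-01 1.916031e+02]
```

>>> apply_moves(targets=[14.5, -25, 0, 0, 0, 3.4, 0, 14.5, -25, 0, 0, 0, 3.4, 0, 14.5, -25, 0, 0, 0, 3.4, 0, 14.5, -25, 0, 0, 0, 3.4, 0, 14.5, -25, 0, 0, 0, 3.4, 0], newtons=40)

```text
time: 1.1
ee_pos: [0.2727, 0.3135, 0.2314]
tcp_rot: [180.0, 0.0, -175.1]
wrist_force: [1.5, 0.3, 0.4]
opening: 0.0125
```

```bash
python3 -c "
from workcell import bot;o=bot.get_obs();print(o['time'],o['q'],o['ee_pos'],o['tcp_rot'],o['opening'])"
```

```text
1.1 [ 4.89905989e+01 -1.33056914e+01 -7.10761326e+00  9.61579144e+01
 -5.39216765e-03  4.41157595e+01] [0.2726552  0.31350913 0.2314247 ] [ 1.79975913e+02  3.25884781e-02 -1.75125169e+02] 0.012485171939993916
```

>>> apply_moves(targets=[10.35, -17.75, 0, 0, 0, 0, 0, 10.35, -17.75, 0, 0, 0, 0, 0, 10.35, -17.75, 0, 0, 0, 0, 0, 10.35, -17.75, 0, 0, 0, 0, 0, 10.35, -17.75, 0, 0, 0, 0, 0])

```text
time: 1.6
ee_pos: [0.3987, 0.0972, 0.2317]
tcp_rot: [180.0, 0.1, -175.2]
wrist_force: [0.9, 1.0, 0.8]
opening: 0.0001
```

>>> apply_moves(targets=[6.2, -10.6, 0, 0, 0, 0, 0, 6.2, -10.6, 0, 0, 0, 0, 0, 6.2, -10.6, 0, 0, 0, 0, 0, 6.2, -10.6, 0, 0, 0, 0, 0, 6.2, -10.6, 0, 0, 0, 0, 0])

```text
time: 2.1
ee_pos: [0.5251, -0.1188, 0.2315]
tcp_rot: [-180.0, 0.0, -175.2]
wrist_force: [0.9, -0.1, 0.4]
opening: 0.0002
```

>>> apply_moves(targets=[1.95, -3.3, 0, 0, 0, 0, 0, 1.95, -3.3, 0, 0, 0, 0, 0, 1.95, -3.3, 0, 0, 0, 0, 0, 1.95, -3.3, -1.5, 0, 0, 0, 0, 1.95, -3.3, -3, 0, 0, 0, 0])

```text
time: 2.6
ee_pos: [0.5839, -0.2168, 0.1409]
tcp_rot: [-179.9, 0.1, -175.2]
wrist_force: [0.6, -0.4, -0.4]
opening: -0.0002
```

```bash
cat >look.py <<'E'
import sys
from workcell import bot,camera,recognise
from h import *;import pickle
t=sys.argv[1];D={}
o=bot.get_obs();print(o['time'],o['ee_pos'],o['tcp_rot'],o['wrist_force'])
for n in("scene","side"):
    c=camera(n);D[n]=c
    for q in("orange_tab","red_button_top"): print(n,q,recognise(q,n)[:1])
pickle.dump(D,open(t+".pkl","wb"))
a=D["scene"]["img"][150:290,110:260];b=D["side"]["img"][215:350,260:420]
w=np.zeros((560,800,3),np.uint8);a=cv2.resize(a,None,fx=2.5,fy=2.5);b=cv2.resize(b,None,fx=2.5,fy=2.5)
w[:a.shape[0],:a.shape[1]]=a;w[:b.shape[0],390:390+b.shape[1]]=b;cv2.imwrite(f"pics/{t}.png",w[:360,:,::-1])
E
python3 look.py b
```

```text
2.6 [ 0.58389323 -0.21675145  0.14091896] [-1.79934572e+02  1.46383610e-01 -1.75241807e+02] [ 0.58509837 -0.43133388 -0.37980925]
scene orange_tab [{'box': [149.6, 179.8, 199.8, 226.4], 'conf': 0.83}]
scene red_button_top []
side orange_tab [{'box': [336.6, 256.4, 394.9, 306.4], 'conf': 0.8}]
side red_button_top []
```

View pics/b.png

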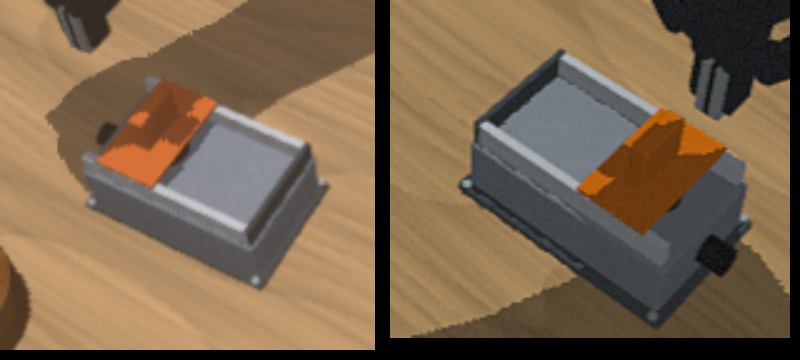

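>>> apply_moves(targets=[0, 0, -1, 0, 0, 0, 0, 0, 0, -2.15, 0, 0, 0, 0, 0, 0, -2.15, 0, 0, 0, 0])

```text
time: 3.2
ee_pos: [0.5821, -0.2151, 0.0753]
tcp_rot: [179.9, -0.1, -175.2]
wrist_force: [-0.4, -0.3, -0.7]
opening: -0.0003
```

```bash
python3 look.py c
```

```text
3.2 [ 0.58209049 -0.21510244  0.07526945] [ 1.79932157e+02 -1.46119257e-01 -1.75158550e+02] [-0.36275905 -0.3485956  -0.67683537]
scene orange_tab [{'box': [149.6, 180.4, 194.7, 225.5], 'conf': 0.85}]
scene red_button_top [{'box': [149.9, 180.4, 195.3, 225.7], 'conf': 0.74}]
side orange_tab [{'box': [335.4, 255.4, 380.0, 305.4], 'conf': 0.72}]
side red_button_top []
```

View pics/c.png

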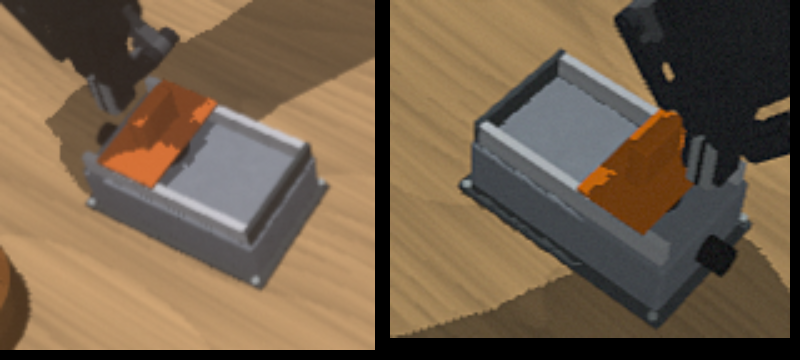

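>>> apply_moves(targets=[-0.04, 0.4, 0, 0, 0, 0, 0, -0.08, 0.85, 0, 0, 0, 0, 0, -0.1, 1.3, 0, 0, 0, 0, 0, -0.14, 1.7, 0, 0, 0, 0, 0, -0.18, 2.1, 0, 0, 0, 0, 0])

```text
time: 4.0
ee_pos: [0.5775, -0.1512, 0.077]
tcp_rot: [-180.0, 0.0, -175.1]
wrist_force: [1.2, -1.2, 0.9]
opening: -0.0001
```

```bash
python3 look.py d
```

```text
4.0 [ 0.57751193 -0.15120353  0.07700472] [-1.79989683e+02  2.79212933e-02 -1.75139601e+02] [ 1.16974048 -1.20378793  0.8536233 ]
scene orange_tab [{'box': [176.2, 191.9, 220.3, 236.0], 'conf': 0.75}]
scene red_button_top [{'box': [164.7, 199.4, 183.3, 215.6], 'conf': 0.48}]
side orange_tab [{'box': [309.0, 245.1, 344.4, 284.0], 'conf': 0.62}]
side red_button_top [{'box': [353.3, 279.8, 369.2, 296.5], 'conf': 0.59}]
```

View pics/d.png

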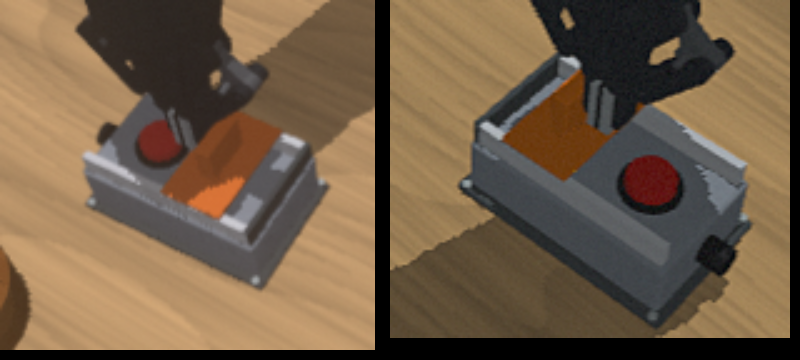

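>>> apply_moves(targets=[-0.02, 0.2, 0, 0, 0, 0, 0, -0.03, 0.35, 0, 0, 0, 0, 0, -0.03, 0.35, 0, 0, 0, 0, 0])

```text
time: 4.6
ee_pos: [0.5766, -0.1437, 0.0767]
tcp_rot: [-179.8, -0.0, -175.3]
wrist_force: [1.9, -11.2, -2.1]
opening: -0.0004
```

```bash
python3 look.py e; python3 - <<'E'
from h import *;import pickle
for t in "de":
  D=pickle.load(open(t+".pkl","rb"))
  for n,(x0,y0,x1,y1) in(("scene",(150,190,190,225)),("side",(335,265,390,315))):
    im=D[n]["img"][y0:y1,x0:x1].astype(int);m=(im[:,:,0]>60)&(im[:,:,1]<40)&(im[:,:,2]<45)
    p=np.argwhere(m);(cx,cy),_,_=cv2.minAreaRect(p[:,::-1].astype(np.float32))
    print(t,n,len(p),cx+x0,cy+y0,unproj(D[n],(cx+x0,cy+y0),.057),p.min(0),p.max(0))
E
```

```text
4.6 [ 0.57657824 -0.14373674  0.07668347] [-1.79762747e+02 -2.22540846e-02 -1.75253413e+02] [  1.88429485 -11.15200483  -2.1298227 ]
scene orange_tab [{'box': [176.9, 194.2, 226.7, 242.0], 'conf': 0.62}]
scene red_button_top [{'box': [165.9, 198.0, 184.3, 217.2], 'conf': 0.65}]
side orange_tab [{'box': [302.8, 242.5, 358.3, 283.2], 'conf': 0.9}]
side red_button_top [{'box': [353.3, 280.0, 369.5, 295.7], 'conf': 0.58}]
d scene 41 174.71951293945312 207.47561264038086 [ 0.58572874 -0.17649254  0.057     ] [ 9 16] [24 32]
d side 347 355.85365867614746 283.1829261779785 [ 0.57261261 -0.17417846  0.057     ] [1 7] [31 40]
e scene 51 175.53846168518066 206.6923065185547 [ 0.58370116 -0.1763348   0.057     ] [ 9 16] [24 32]
e side 344 364.5 286.5 [ 0.57686094 -0.1864021   0.057     ] [12 19] [31 40]
```

View pics/e.png

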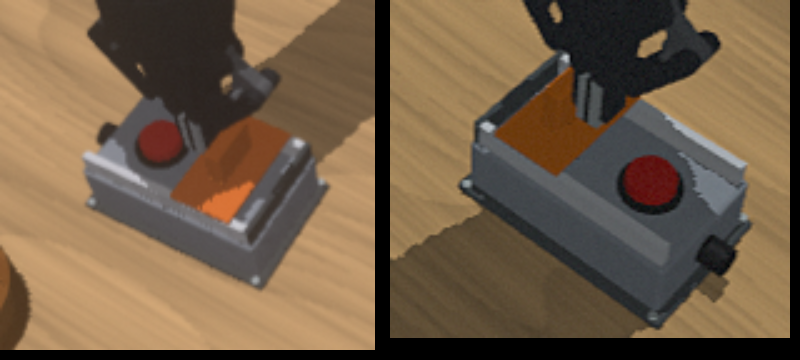

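>>> apply_moves(targets=[0.04, -0.6, 0, 0, 0, 0, 0, 0.1, -1.5, 0, 0, 0, 0, 0, 0.1, -1.5, 0, 0, 0, 0, 0])

```text
time: 5.2
ee_pos: [0.5795, -0.1898, 0.0767]
tcp_rot: [-180.0, 0.0, -175.3]
wrist_force: [0.0, -0.3, -0.4]
opening: 0.0002
```

```bash
python3 look.py f; python3 - <<'E'
from h import *;import pickle
D=pickle.load(open("f.pkl","rb"))
r,s=fit(D,{"scene":(177,194,227,242),"side":(303,243,358,283)},'o',yaws=[0,5,10],g=(.575,-.127));print(r,s)
E
```

```text
5.2 [ 0.57952361 -0.18975336  0.07665942] [-1.79991976e+02  3.12182155e-03 -1.75292442e+02] [ 0.0402906  -0.25636623 -0.3618341 ]
scene orange_tab [{'box': [179.0, 193.3, 229.7, 237.6], 'conf': 0.68}]
scene red_button_top [{'box': [166.2, 197.5, 186.4, 216.1], 'conf': 0.55}]
side orange_tab [{'box': [302.7, 237.7, 357.9, 282.3], 'conf': 0.96}]
side red_button_top [{'box': [355.2, 277.4, 373.0, 299.2], 'conf': 0.66}]
[(np.float64(199.9375), np.float64(0.5759554414303873), np.float64(-0.1238054585850195), np.float64(5.172982394480682)), (np.float64(205.125), np.float64(0.5755109856395413), np.float64(-0.12367894027238674), np.float64(5.154461429057278)), (np.float64(209.0625), np.float64(0.5755035057402853), np.float64(-0.12381119184500956), np.float64(5.275123840912861))] {'scene': np.float32(1081.0), 'side': np.float32(1314.0)}
```

View pics/f.png

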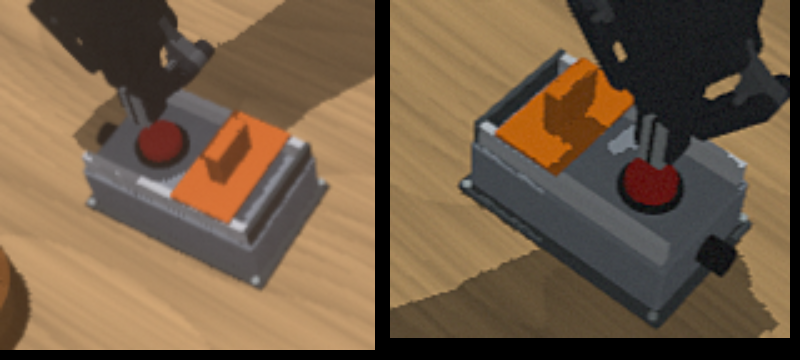

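>>> apply_moves(targets=[0.05, 0.17, -0.3, 0, 0, 0, 0, 0.05, 0.17, -0.6, 0, 0, 0, 0, 0.05, 0.17, -0.8, 0, 0, 0, 0, 0.05, 0.17, -0.93, 0, 0, 0, 0, 0.05, 0.17, -0.93, 0, 0, 0, 0])

```text
time: 6.0
ee_pos: [0.5811, -0.1814, 0.0493]
tcp_rot: [180.0, 0.0, -175.1]
wrist_force: [-0.7, 2.7, 5.1]
opening: -0.0
```

```bash
python3 look.py g
```

```text
6.0 [ 0.58108341 -0.18144833  0.04933409] [ 1.79962113e+02  2.74188395e-02 -1.75144452e+02] [-0.69138453  2.67624515  5.07740964]
scene orange_tab [{'box': [178.3, 191.4, 227.9, 239.9], 'conf': 0.78}]
scene red_button_top []
side orange_tab [{'box': [304.0, 238.4, 349.2, 282.3], 'conf': 0.62}]
side red_button_top []
```

View pics/g.png

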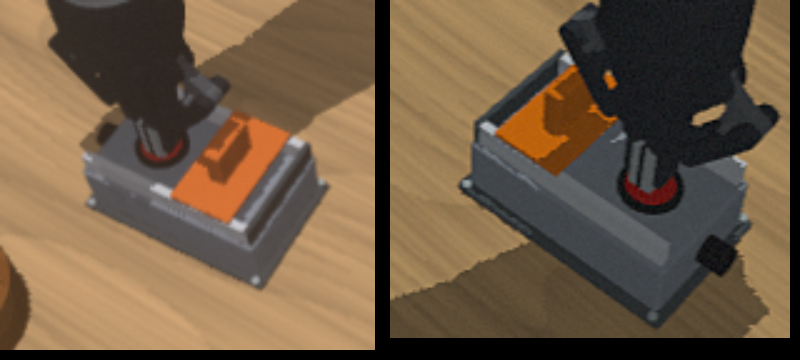

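>>> apply_moves(targets=[0, 0, -0.05, 0, 0, 0, 0, 0, 0, -0.05, 0, 0, 0, 0, 0, 0, 0.5, 0, 0, 0, 0, 0, 0, 1.5, 0, 0, 0, 0, 0, 0, 3, 0, 0, 0, 0])

```text
time: 6.8
ee_pos: [0.5796, -0.1819, 0.1369]
tcp_rot: [179.9, -0.3, -175.2]
wrist_force: [0.7, -0.5, 0.3]
opening: -0.0
```

>>> apply_moves(targets=[0, 0, 1.2, 0, 0, 0, 0, 0, 0, 2, 0, 0, 0, 0, 0, 0, 2, 0, 0, 0, 0])

```text
time: 7.1
ee_pos: [0.5822, -0.1828, 0.2025]
tcp_rot: [-179.8, 0.3, -175.2]
wrist_force: [0.6, 0.3, -0.5]
opening: -0.0001
```

```bash
python3 look.py i; python3 - <<'E'
from h import *;import pickle
D=pickle.load(open("i.pkl","rb"))
r,s=fit(D,{"scene":(177,194,227,242),"side":(303,243,358,283)},'o',yaws=[0,5,10],g=(.575,-.127));print(r[0],s)
r,s=fit(D,{"scene":(322,257,369,311),"side":(193,157,242,199)},'b',yaws=[5,10,15]);print(r[0],s)
E
```

```text
7.1 [ 0.58219878 -0.18275086  0.20254724] [-179.84454123    0.27338481 -175.19100758] [ 0.56409328  0.27858454 -0.47090812]
scene orange_tab [{'box': [179.5, 191.5, 226.9, 242.0], 'conf': 0.9}]
scene red_button_top [{'box': [166.8, 197.6, 186.5, 214.3], 'conf': 0.74}]
side orange_tab [{'box': [306.0, 236.5, 357.8, 282.8], 'conf': 0.82}]
side red_button_top [{'box': [354.5, 274.9, 371.0, 295.9], 'conf': 0.8}]
(np.float64(178.375), np.float64(0.5759259966451211), np.float64(-0.12371771900195748), np.float64(4.873213689120427)) {'scene': np.float32(1078.0), 'side': np.float32(1347.0)}
(np.float64(238.375), np.float64(0.5622495274488589), np.float64(0.13448251922016746), np.float64(9.77382721615209)) {'scene': np.float32(1370.0), 'side': np.float32(941.0)}
```

View pics/i.png

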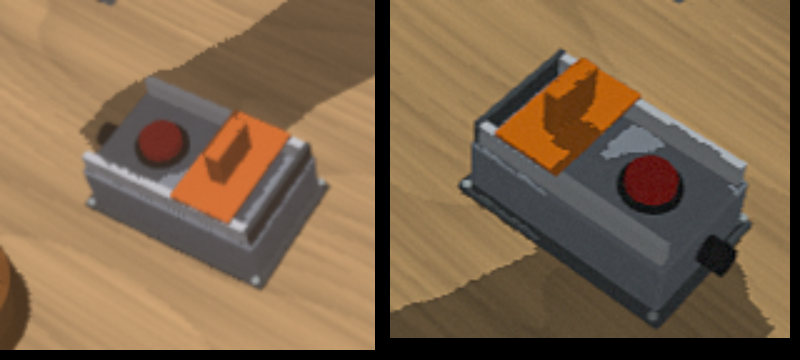

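The picture shows the button back up at side pixel (364, 288). The catch is fully open and the robot is clear of both boxes.

```bash
python3 -c "
from workcell import bot;print(bot.job_done())"
```

```text
the job is handed in; nothing more can be done
None
```

The orange catch is open, the red button has been pressed and is back up, and I handed the job in at about 7 s of the 35 s allowed.

- **Catch:** I pushed the orange tab along its track with the shut fingers until it met its stop, which read about 11 N. Fits to the two camera views put the tab 60 mm from where it started, and it was still there after the press.
- **Button:** I pressed it with the shut fingertips to a tip height of 0.049 m at about 5 N, then nudged slightly further and lifted clear. The last picture shows it back up. I judged that by eye and did not measure its height.
- **Blue catch:** Its fitted position changed by less than 1 mm, which is within the fit's accuracy.
- **Robot:** The arm ended at 0.20 m, touching nothing, with the wrist force near zero.

One reading disagreed. The button's position from red-pixel centroids differed between the two views by about 10 mm, because the finger partly covered it in one view. I aimed from the tab fits instead, and the press landed within a few millimetres of the button's centre.

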